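Fit the mitre gauge into the scroll saw's table slot

TASK

Take the mitre gauge out of its sloping plywood pocket and slide its bar, tip first, into the T-slot in the scroll saw's table until the tip rests against the closed end of the slot, then let go. Only the bar sticks out of the pocket and holding it there leaves no way into the slot, so set the gauge down upright on its bar on the bench and take it afresh by the black fin. Don't ram it into the saw, and leave everything else on the bench where it is.

Things in the scene. Friction and masses are not known exactly. Their poses are not given: they have to be found in the camera images.
- gauge: Loose aluminium mitre gauge, about 0.3 kg; sizes in mm. Origin on the bar's underside below the fin. x along the bar to its tip, y across, z up. Bar: x -25 to 155, 20 wide, z 0 to 12. Rear neck 8 wide (x -25 to 32, z 12 to 23) carries a half-round head plate (x -13 to 32, 88 wide, z 23 to 29), a fence across it (x 24 to 32, y -45 to 45, z to 53) and a black fin. Stands stably on its bar.
- gauge_fin (a point): Centre of the gauge's black upright fin, its handle: 28 long (gauge x), 12 thick (y), z 29 to 59 above the bar's underside; this point is 44 above it at gauge x = y = 0. Same axes as gauge. The fence's rear face is 24 ahead of this point and reaches 9 above it.
- gauge_bar (a point): Point on the gauge's bar, half-way along and half-way up: 65 ahead of the fin centre along gauge x and 38 below it. Same axes. At the start the bar can be got at from about gauge x = 55 to 155.
- gauge_tip (a point): Middle of the lower edge of the bar's square leading end: 155 ahead of the fin centre along gauge x and 44 below it. Same axes.
- pocket_mouth (a point): Middle of the floor edge at the open mouth of the fixed plywood pocket, 115 above the bench. x points level out of the mouth, y to the robot's side, z world up. The gauge lies inside, bar on the sloping floor, head fully inside, fence end against the lower wall (y side); about 107 of its bar stands out in free air along x. It comes out straight along x.
- pocket: Fixed plywood pocket on a wooden stand; origin on the bench 45 behind and 115 below pocket_mouth, same axes. The pocket is rolled 30 degrees about x, and the gauge with it: the floor's normal is y sin 30 + z cos 30, leaning to the robot. Inside 100 wide, 68 floor to roof, 94 deep; walls and roof 6 thick. The roof covers the gauge's head.
- slot_mouth (a point): Middle of the T-slot's floor at the front edge of the scroll saw's table. x runs level along the slot into the table, z up. Floor 100 above the bench, table top 120. Slot 22 wide, 15 high, under two lips 5 thick with a 12 wide gap between them for the gauge's neck: the bar goes in only from the front edge. The side walls flare to 32 wide over the first 14.
- slot_end (a point): Middle of the slot's floor at its closed end, 150 from the mouth. Same axes as slot_mouth. With the gauge home its bar lies on the slot's floor, tip here, its head just above the table's front edge.
- saw: Fixed scroll saw with aluminium table; origin on the bench 100 below slot_mouth, same axes. The table's front edge runs from y -200 to 70 and its slab begins 88 above the bench; its foot begins 60 behind the front edge. The upper arm hangs 85 above the table, from y -145 to -95, at x beyond 165, top 265 above the bench (a rod to 315).
- spray_bottle: Bystander: blue bottle, 60 diameter, 190 tall. Origin under its foot.
- sanding_block: Bystander: cork block 100 x 60 x 35. Origin under its centre.
- screw_jar: Bystander: glass jar 60 diameter, 70 tall. Origin under its foot.
- offcut: Bystander: plywood piece 110 x 70 x 12 lying flat. Origin under its centre.
- screwdriver: Bystander: screwdriver lying along its x, handle to -x.
- file: Bystander: file with wooden handle, 250 long, 24 thick, lying along its x.
- push_block: Bystander: wooden block 70 x 45 x 50. Origin under its centre.
Mind the look-alikes: they are no part of the job. Several things have the shape of the gauge; the one meant has the colours described above.

How it is judged:
By the outcome, as a careful person would: the job done as asked, in the order asked, and still so for the second after the job is handed in, with the robot touching nothing.
It also fails if it takes over 61 s, if anything falls off the work surface, if the arm or the gripper's body presses on something with over 40 N, if the wrist force passes 120 N, or if a joint passes its speed limit or range.

ROBOT

A 6-joint arm with a two-finger parallel gripper is mounted at the origin on the work surface. World frame = base frame: x ahead of the robot, y to its left, z up, the work surface at z = 0. Lengths are in mm, angles in rad, forces in N, time in s.
With the tool pointing down it reaches from about 275 to 1000 mm from the base axis. Payload 8.4 kg.
Tool frame: the origin (TCP) lies between the finger pads; the fingertips stand 22 mm ahead of it and the grasp point (between the pads) lies 3 mm ahead of it; z points along the fingers, y is the line along which they close (so a half turn about z gives the same grasp; the last joint's range is limited). The gripper opens to 85 mm and grips with 20 to 120 N. Pads are 22 mm wide; open, the fingers measure 114 mm over their backs; the gripper's body (76 mm by 85 mm) begins 54 mm behind the grasp point. The pads swing forward as they close: fully open they stand 13 mm farther back than shut.
Start: joints at [-1.213, 0.353, 1.633, -0, 1.155, -0.002], TCP at [220.053, -584.982, 225.381] pointing down, gripper open.
Joint ranges: [-2.63, 2.63], [-0.92, 2.1], [0.06, 2.66], [-1.3, 4.44], [0, 2.69], [-3.02, 3.02]. Speed limits (rad/s): [2.22, 2.22, 2.79, 3.14, 3.14, 3.14].

INTERFACE

Orientations are given as [roll, pitch, yaw] about the fixed x, y, z axes, in that order (R = Rz(yaw) Ry(pitch) Rx(roll)).
In Python, from rig import r, grab_frame gives the robot as it stands.
- The arm moves only by the shell command python3 -m inch 'ROWS' [FORCE]. ROWS is JSON, a list of rows, each a list of 7 numbers: the turn, a rotation vector about the tool's x, y, z as a fraction of full scale, then the shift along the tool's x, y, z as a fraction of full scale, then the closure, from 0 (fully open) to 1 (shut). In form: [[rx, ry, rz, dx, dy, dz, fingers], ...]. A call has 1 to 8 rows; each row shifts and turns the commanded pose from where the row before left it, along the tool's axes as they then stand; what a row does not reach is not made up. Full scale, the value 1, is 2.5 cm for a shift and pi rad for a turn. A row lasts 1/12 s, in which the tool goes at most 41.7 mm and 7.16 degrees, less where a joint would pass 70% of its speed; a pose out of reach is approached as far as the arm can. A call with a number of a shift or a turn outside -1 to 1 is refused whole. A call with a gripper value outside its range is refused whole. The fingers move at their own pace and stop on an object; FORCE is the grip in N (left out, the last holds). Time passes only in rows, so rows that do not move let the fingers close. It gives the time, the measured TCP pose, the force, the opening and the grip force at its end, in the units of the state.
- r.sense(): the state, without advancing time (a new reading comes with each control period).
- grab_frame(name): name is "scene" or "top" or "wrist"; returns a dict with "pixels" (400x640x3 uint8, red, green, blue), "z_map" (400x640 float32, mm along the optical axis (not along the pixel's ray), 0 where there is no reading), "vertical_fov" (degrees; the focal length in pixels is half the picture's height over the tangent of half this angle, whatever the lens; pixels are square), "cx", "cy" (the principal point, pixels), "dist" ([k1, k2, p1, p2, k3] as OpenCV has them; the pictures are not rectified), "cam_to_world" (4x4, takes a point from camera to world coordinates). Camera axes: x right, y down, z forward; pixel columns grow to the right and rows downward; lengths in mm; the calibration is good to about 2 mm. A picture is of the moment at which its call begins.
- r.sign_off(): hands the job in; it is judged then, once.
The state is a dict: "clock": time; "qpos": joint angles; "qvel": joint speeds; "joint_efforts": joint torques, N m; "eef_pos": TCP position; "tcp_rot": TCP orientation; "contact_force": force on the tool from outside, world axes, zero at the start; "wrist_torque": the same for the moment, N m; "opening": opening from 0.0 (shut) to 1.0 (fully open); "grasp_force": force on a finger pad.
Only numpy, scipy, OpenCV 4.12 (cv2) and the standard library are available. Lean on these libraries where they do the work, as an engineer would, in place of code of your own. Each camera call takes 0.05 s, during which the arm holds its last target. There are 200 camera calls.

## Working session

There is one attempt and no reset: what is moved stays moved. The work goes in short steps, Python scripts to look and compute and a shell command to move; the robot and the scene stay as the last step left them, time stands still between calls to the robot, and variables do not carry over. Pictures are saved under pics/ and viewed, at most 10 in all, crops included, and the job is handed in when it is done.

```bash
ls; mkdir -p pics
cat > h.py <<'E'
import numpy as np, cv2
from rig import r, grab_frame
def cloud(f):
    z=f["z_map"]; h,w=z.shape; fl=h/2/np.tan(np.radians(f["vertical_fov"])/2)
    K=np.array([[fl,0,f["cx"]],[0,fl,f["cy"]],[0,0,1]])
    u,v=np.meshgrid(np.arange(w),np.arange(h))
    p=cv2.undistortPoints(np.stack([u,v],-1).reshape(-1,1,2).astype(np.float64),K,np.array(f["dist"],float)).reshape(h,w,2)
    P=np.concatenate([p*z[...,None],z[...,None]],-1)
    T=np.array(f["cam_to_world"]); W=P@T[:3,:3].T+T[:3,3]
    W[z==0]=np.nan
    return W
E
python3 - <<'E'
from h import *
for n in ("scene","top"):
    f=grab_frame(n); cv2.imwrite(f"pics/{n}.png",f["pixels"][...,::-1]); np.savez(f"{n}.npz",px=f["pixels"],W=cloud(f)); print(n,f["cam_to_world"],f["dist"],f["vertical_fov"])
print(r.sense())
E
```

```text
pics
scene [[ 6.46639221e-01  4.82958773e-01 -5.90430810e-01  1.01495744e+03]
 [ 7.62450398e-01 -3.85932352e-01  5.19351144e-01 -5.55705625e+02]
 [ 2.29588401e-02 -7.86007025e-01 -6.17791104e-01  7.22386823e+02]
 [ 0.00000000e+00  0.00000000e+00  0.00000000e+00  1.00000000e+00]] [-0.07510229  0.          0.          0.          0.        ] 55.51316080974559
top [[-1.04004767e-02 -9.92476727e-01  1.21990886e-01  3.35800227e+02]
 [-9.99818873e-01  8.37685525e-03 -1.70894653e-02 -3.07980113e+01]
 [ 1.59389966e-02 -1.22146529e-01 -9.92384086e-01  1.15868986e+03]
 [ 0.00000000e+00  0.00000000e+00  0.00000000e+00  1.00000000e+00]] [-0.07551478  0.          0.          0.          0.        ] 50.36056742581893
{'clock': 0.1, 'qpos': array([-1.21338549e+00,  3.53560455e-01,  1.63405000e+00,  2.46291565e-06,
        1.15517593e+00, -2.41078200e-03]), 'qvel': array([-0.00029717, -0.00117246, -0.00144566,  0.00116336, -0.00019665,
        0.0005205 ]), 'joint_efforts': array([ 3.72195354e-04, -6.06358981e+01, -3.42814386e+01,  1.37033053e-04,
        4.05962506e-03, -7.47365817e-06]), 'eef_pos': array([ 219.91480596, -584.58411884,  224.75243919]), 'tcp_rot': array([-3.14039893e+00, -5.12986889e-06,  3.59820621e-01]), 'contact_force': array([ 0.11222202, -0.04420717, -0.38352938]), 'wrist_torque': array([-0.00743043, -0.0510092 ,  0.06074914]), 'grasp_force': 0.0, 'opening': 1.000895511262297}
```

View pics/scene.png

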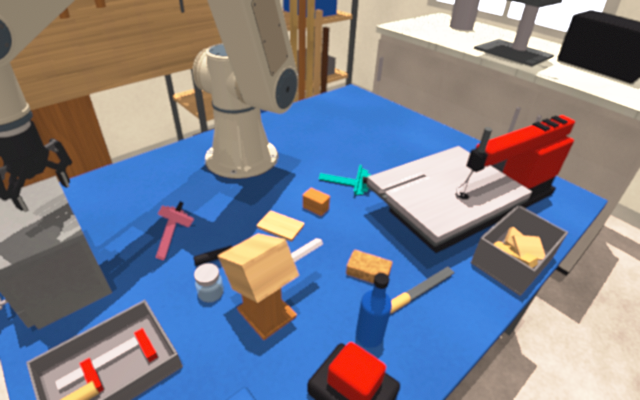

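View pics/top.png

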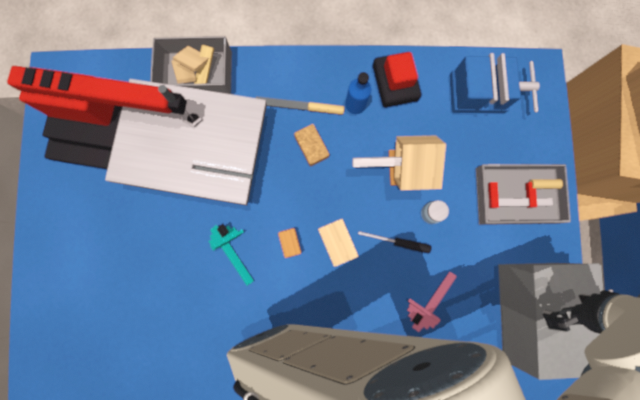

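The scene picture shows the pocket at about (260,265) with the bar sticking out to (315,245), and the saw table at (450,190) with its slot at (400,185). In the top picture the bar runs from (353,162) to (400,162), the pocket is at (420,163) and the slot runs from (192,167) to (252,177), opening on the right edge. The teal and pink gauges are the look-alikes.

```bash
python3 - <<'E'
from h import *
np.set_printoptions(precision=1,suppress=True)
for n in("top","scene"):
    d=np.load(n+".npz");W=d["W"];px=d["px"].astype(int)
    print(n)
    if n=="top":
        for v in (155,158,160,162,164,166,168): print(v,[W[v,u].round(0).tolist() for u in (352,355,365,375,385,395,400)])
        print("pocket");
        for v in (138,150,163,175,188): print(v,[W[v,u].round(0).tolist() for u in (392,396,400,420,440)])
        print("table edge")
        for v in (110,140,165,190,200): print(v,[W[v,u].round(0).tolist() for u in (235,245,250,255,260,265)])
        print("slot col zs")
        for u in (200,215,230,240,246,250): print(u,[(v,)+tuple(W[v,u].round(0)) for v in range(164,184,1)][::2])
E
python3 - <<'E'
import cv2
a=cv2.imread('pics/top.png')
b=cv2.resize(a[120:210,180:460],None,fx=2.85,fy=2.85,interpolation=cv2.INTER_CUBIC)
s=cv2.imread('pics/scene.png'); c=cv2.resize(s[150:330,200:450],(798,int(180*798/250)),interpolation=cv2.INTER_CUBIC)[:335]
cv2.imwrite('pics/crop.png',cv2.vconcat([b,cv2.resize(c,(b.shape[1],335))]))
E
```

```text
top
155 [[616.0, -152.0, 1.0], [616.0, -161.0, -0.0], [616.0, -189.0, 0.0], [615.0, -217.0, 1.0], [617.0, -246.0, -4.0], [587.0, -249.0, 116.0], [586.0, -261.0, 120.0]]
158 [[607.0, -152.0, 2.0], [579.0, -147.0, 123.0], [578.0, -172.0, 123.0], [577.0, -196.0, 128.0], [577.0, -221.0, 127.0], [577.0, -246.0, 128.0], [577.0, -258.0, 130.0]]
160 [[602.0, -152.0, -1.0], [573.0, -146.0, 127.0], [573.0, -172.0, 123.0], [572.0, -196.0, 127.0], [572.0, -221.0, 126.0], [573.0, -247.0, 123.0], [572.0, -259.0, 125.0]]
162 [[596.0, -152.0, -1.0], [568.0, -146.0, 124.0], [568.0, -172.0, 122.0], [567.0, -196.0, 127.0], [568.0, -222.0, 123.0], [567.0, -246.0, 127.0], [568.0, -259.0, 124.0]]
164 [[590.0, -151.0, 2.0], [564.0, -147.0, 120.0], [nan, nan, nan], [564.0, -197.0, 120.0], [563.0, -222.0, 122.0], [563.0, -247.0, 122.0], [563.0, -260.0, 120.0]]
166 [[585.0, -152.0, -3.0], [559.0, -147.0, 119.0], [559.0, -172.0, 117.0], [584.0, -216.0, 1.0], [584.0, -244.0, -1.0], [561.0, -250.0, 106.0], [562.0, -263.0, 104.0]]
168 [[580.0, -152.0, -4.0], [579.0, -160.0, -2.0], [579.0, -188.0, 1.0], [578.0, -2
[... 4568 characters left out ...]
t64(520.0), np.float64(124.0), np.float64(123.0))]
250 [(164, np.float64(566.0), np.float64(115.0), np.float64(120.0)), (166, np.float64(561.0), np.float64(115.0), np.float64(120.0)), (168, np.float64(555.0), np.float64(115.0), np.float64(123.0)), (170, np.float64(550.0), np.float64(115.0), np.float64(121.0)), (172, np.float64(545.0), np.float64(114.0), np.float64(123.0)), (174, np.float64(544.0), np.float64(117.0), np.float64(102.0)), (176, np.float64(539.0), np.float64(117.0), np.float64(102.0)), (178, np.float64(534.0), np.float64(118.0), np.float64(100.0)), (180, np.float64(526.0), np.float64(115.0), np.float64(117.0)), (182, np.float64(524.0), np.float64(118.0), np.float64(99.0))]
scene
```

View pics/crop.png

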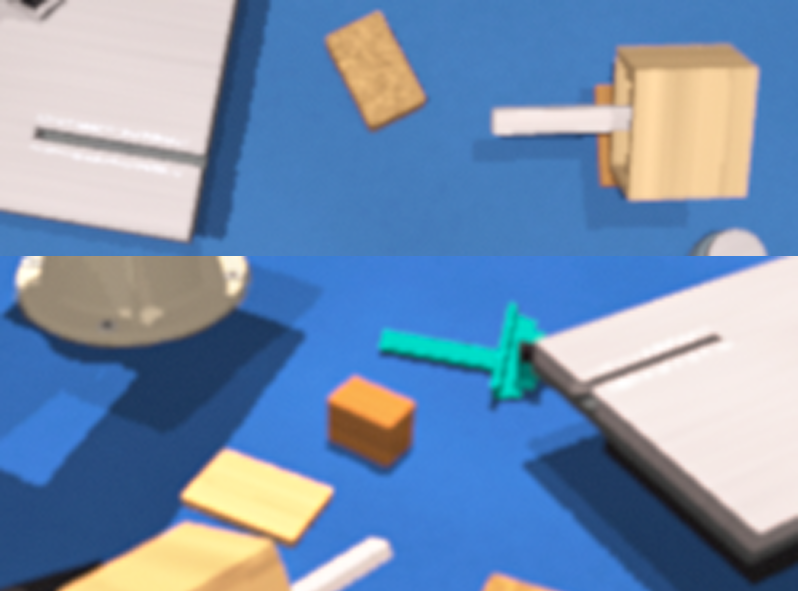

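The crop shows the bar's leading end at about (495,120) and the slot from (40,132) to its mouth at (205,160). The slot axis is turned about 7-8° from the image rows. Next I'll fit the bar and the slot.

```bash
cat > fit.py <<'E'
from h import *
np.set_printoptions(precision=2,suppress=True)
d=np.load("top.npz");W=d["W"];px=d["px"].astype(int)
def rect(P): 
    c,s,a=cv2.minAreaRect(P.astype(np.float32)); return np.round(c,1),np.round(s,1),round(a,2)
def sel(m): return W[m&np.isfinite(W[...,0])]
X,Y,Z=W[...,0],W[...,1],W[...,2]
# bar (top face seen)
B=sel((X>545)&(X<590)&(Y>-238)&(Y<-130)&(Z>105)&(Z<138))
c=B.mean(0); u,s,vt=np.linalg.svd(B-c,full_matrices=False); print("bar",len(B),c,vt,rect(B[:,:2]),"y max",np.sort(B[:,1])[-8:])
n=vt[2]*np.sign(vt[2][2]); print("normal tilt deg",np.degrees(np.arctan2(-n[0],n[2])))
# edge per column
for cc in (360,370,380,388):
    col=[v for v in range(150,175) if np.isfinite(W[v,cc,2]) and W[v,cc,2]>100]; print(cc,W[col[0],cc],W[col[-1],cc])
# pocket roof
R=sel((X>480)&(X<600)&(Y>-360)&(Y<-240)&(Z>150)&(Z<215)); c=R.mean(0); u,s,vt=np.linalg.svd(R-c,full_matrices=False);n=vt[2]*np.sign(vt[2][2]);print("roof",c,n,rect(R[:,:2]))
# slot
S=sel((X>530)&(X<575)&(Y>112)&(Y<275)&(Z<108)&(Z>92)); p=np.polyfit(S[:,1],S[:,0],1);print("slot x=",p,"deg",np.degrees(np.arctan(p[0])),len(S),S[:,2].mean(),S[:,1].min(),S[:,1].max())
T=sel((X>440)&(X<780)&(Y>95)&(Y<400)&(Z>112)&(Z<130)); print("table z",np.median(T[:,2]))
E1=[]
for v in range(95,196):
    q=[u for u in range(235,270) if np.isfinite(W[v,u,2]) and W[v,u,2]>112]
    E1.append(W[v,q[-1]])
E1=np.array(E1);p2=np.polyfit(E1[:,0],E1[:,1],1);print("edge y=",p2,np.degrees(np.arctan(p2[0])))
for nm,(x0,x1,y0,y1) in dict(all=(440,700,-240,110)).items():
    O=((X>350)&(X<720)&(Y>-240)&(Y<110)&(Z>8)&(Z<230)).astype(np.uint8)
    nl,l,st,ce=cv2.connectedComponentsWithStats(O)
    for i in range(1,nl):
        if st[i,4]>25: Q=W[l==i]; print(st[i],Q.min(0),Q.max(0))
E
python3 fit.py
```

```text
bar 342 [ 569.19 -188.87  123.59] [[-0.03  1.   -0.01]
 [-0.94 -0.03 -0.33]
 [-0.33 -0.    0.94]] (array([ 570.1, -189. ]), array([22.3, 95.5]), 1.68) y max [-142.2  -141.85 -141.81 -141.6  -141.51 -141.49 -141.46 -141.45]
normal tilt deg 19.25763478046719
360 [ 577.8  -158.79  126.08] [ 559.12 -159.23  118.51]
370 [ 578.38 -184.22  123.11] [ 559.34 -184.58  116.86]
380 [ 581.67 -210.03  119.53] [ 561.67 -209.77  117.34]
388 [ 581.62 -230.26  119.44] [ 561.26 -229.69  118.8 ]
roof [ 546.63 -298.96  181.16] [-0.49 -0.01  0.87] (array([ 547.2, -300. ]), array([105.7, 102.9]), 1.05)
slot x= [  0.18 517.81] deg 10.209213786155377 271 100.57245218429257 112.12808434676722 261.55087262800356
table z 120.47853070895667Traceback (most recent call last):
  File "fit.py", line 23, in <module>
    E1.append(W[v,q[-1]])
                  ~^^^^
IndexError: list index out of range
```

```bash
sed -i 's/    E1.append/    if q: E1.append/' fit.py
cat >> fit.py <<'E'
m=((X>440)&(X<780)&(Y>60)&(Y<420)&(Z>112)&(Z<130)).astype(np.uint8)
# slot gap: lip edges on table-top: gap mid per column
G=[]
for u in range(196,250):
    vs=[v for v in range(158,188) if np.isfinite(W[v,u,2]) and W[v,u,2]<112]
    ok=[v for v in vs if v-1 in vs or v+1 in vs]
    if ok: 
        # rays at lip-edge pixels, use table-top neighbours
        a,b=W[min(ok)-1,u],W[max(ok)+1,u]; G.append([(a[1]+b[1])/2,(a[0]+b[0])/2,a[0]-b[0]])
G=np.array(G);k=np.abs(G[:,2]-np.median(G[:,2]))<4;pg=np.polyfit(G[k,0],G[k,1],1);print("gap mid x=",pg,np.degrees(np.arctan(pg[0])),np.median(G[:,2]), np.std(G[k,1]-np.polyval(pg,G[k,0])))
E
python3 fit.py | tail -n +11
```

```text
table z 120.47853070895667
edge y= [ -0.15 194.71] -8.588286807094793
[252 105  14  65 498] [555.57  80.3   87.07] [719.61 109.98 125.48]
[294 124  36  42 851] [583.87 -86.47   9.35] [695.43   8.28  42.7 ]
[353 157  40  10 350] [ 558.41 -239.98  113.66] [ 581.78 -141.45  132.65]
[319 219  37  33 753] [ 350.02 -153.87    8.09] [436.04 -57.38  18.98]
[279 228  22  24 392] [350.4   -6.66   8.12] [410.44  47.73  55.59]
[359 232  29   9  66] [ 377.66 -239.89   11.48] [ 400.09 -164.97   21.27]
gap mid x= [  0.18 514.12] 10.350820872806196 14.426353647661244 0.3717741243272926
```

```bash
cat > plan.py <<'E'
# usage: plan.py x y z [yaw_deg tilt_deg] : delta from sensed pose in tool axes (turn first, then shift in turned axes)
import sys; from h import *; from scipy.spatial.transform import Rotation as Ro
np.set_printoptions(precision=4,suppress=True)
s=r.sense(); a=[float(v) for v in sys.argv[1:]]
R0=Ro.from_euler('xyz',s["tcp_rot"]); R1=R0
if len(a)>3: R1=Ro.from_euler('z',a[3],degrees=True)*Ro.from_euler('x',180+a[4],degrees=True)
print("t",s["clock"],"pos",s["eef_pos"],"rot deg",np.degrees(s["tcp_rot"]),"F",s["contact_force"],"open",s["opening"])
print("turn rows-units",(R0.inv()*R1).as_rotvec()/np.pi,"shift units after turn",R1.inv().apply(np.array(a[:3])-s["eef_pos"])/25,"shift units before turn",R0.inv().apply(np.array(a[:3])-s["eef_pos"])/25)
E
python3 -m inch '[[0,0,-0.0358,0,0,-0.25,0],[0,0,-0.0358,0,0,-0.25,0],[0,0,-0.0358,0,0,-0.25,0],[0,0,-0.0358,0,0,-0.25,0],[0,0,-0.0358,0,0,-0.25,0],[0,0,-0.0358,0,0,-0.25,0]]'
python3 -m inch '[[0,0,-0.0358,0,0,-0.25,0],[0,0,-0.0358,0,0,-0.25,0],[0,0,-0.0358,0,0,-0.25,0],[0,0,-0.0358,0,0,-0.25,0],[0,0,-0.0358,0,0,-0.25,0]]'
python3 plan.py 509 -184 228 91.5 -30
```

```text
clock: 0.6
eef_pos: [219.9, -584.7, 262.7]
tcp_rot: [-3.141, -0.001, 1.04]
contact_force: [-0.1, 0.6, 0.1]
opening: 0.998
grasp_force: 0.0
clock: 1.02
eef_pos: [220.0, -584.7, 294.0]
tcp_rot: [-3.141, -0.001, 1.603]
contact_force: [0.5, -0.5, -0.4]
opening: 0.998
grasp_force: 0.0
t 1.0167 pos [ 219.9549 -584.7113  293.9817] rot deg [-179.9844   -0.0482   91.8168] F [ 0.4705 -0.5136 -0.4128] open 0.9975661543267489
turn rows-units [-0.1668 -0.0007  0.0016] shift units after turn [15.7203  9.0531  8.2744] shift units before turn [15.6516 12.0649  2.6492]
```

```bash
python3 -m inch '[[0,0,0,0.92,0.71,0,0],[0,0,0,0.92,0.71,0,0],[0,0,0,0.92,0.71,0,0],[0,0,0,0.92,0.71,0,0],[0,0,0,0.92,0.71,0,0],[0,0,0,0.92,0.71,0,0],[0,0,0,0.92,0.71,0,0],[0,0,0,0.92,0.71,0,0]]' | sed -n 1,3p
python3 -m inch '[[0,0,0,0.92,0.71,0,0],[0,0,0,0.92,0.71,0,0],[0,0,0,0.92,0.71,0,0],[0,0,0,0.92,0.71,0,0],[0,0,0,0.92,0.71,0,0],[0,0,0,0.92,0.71,0,0],[0,0,0,0.92,0.71,0,0],[0,0,0,0.92,0.71,0,0]]' | sed -n 1,3p
python3 -m inch '[[-0.0333,0,0,0,0,0,0],[-0.0333,0,0,0,0,0,0],[-0.0333,0,0,0,0,0,0],[-0.0333,0,0,0,0,0,0],[-0.0333,0,0,0,0,0,0],[0,0,0,0,0,0,0],[0,0,0,0,0,0,0]]'|sed -n 1,3p
python3 plan.py 509 -184 228 91.5 -30
python3 - <<'E'
from h import *
f=grab_frame("wrist"); cv2.imwrite("pics/w1.png",f["pixels"][...,::-1]); np.savez("w1.npz",px=f["pixels"],W=cloud(f))
E
```

```text
clock: 1.68
eef_pos: [357.6, -395.9, 293.9]
tcp_rot: [-3.141, -0.0, 1.597]
clock: 2.35
eef_pos: [494.8, -208.3, 293.9]
tcp_rot: [-3.141, -0.0, 1.597]
clock: 2.93
eef_pos: [492.9, -209.8, 293.5]
tcp_rot: [2.622, -0.001, 1.595]
t 2.9333 pos [ 492.887  -209.761   293.5372] rot deg [150.2042  -0.0691  91.3666] F [0.6421 0.9775 0.3652] open 1.002237735735572
turn rows-units [-0.0011  0.     -0.0008] shift units after turn [ 1.0132 -0.7294  2.6059] shift units before turn [ 1.0116 -0.7228  2.6084]
```

View pics/w1.png

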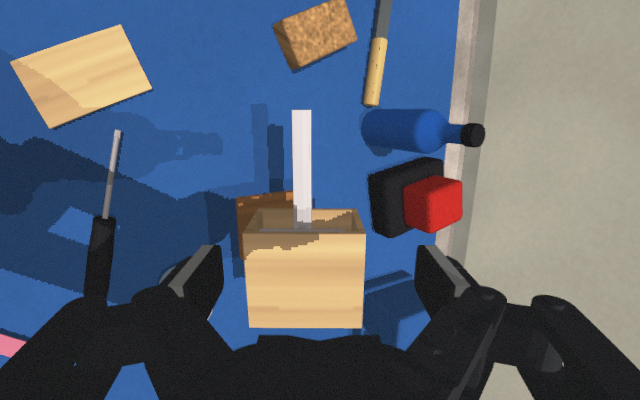

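The wrist picture shows the bar between columns 292 and 312, rows 110–225, square to the image columns. The pocket roof is below it at (305,280).

```bash
cat > barfit.py <<'E'
import sys; from h import *
np.set_printoptions(precision=2,suppress=True)
d=np.load(sys.argv[1]);W=d["W"];X,Y,Z=[W[...,i] for i in range(3)]
m=(X>545)&(X<595)&(Y>-240)&(Y<-120)&(Z>100)&(Z<140)
B=W[m];c=B.mean(0);u,s,vt=np.linalg.svd(B-c,full_matrices=False);print(len(B),c,vt,s)
n=np.array([-.5,0,.866]);l=np.array([-.866,0,-.5])
print("ytip",np.percentile(B[:,1],[98,99.5,100]),"n.P",np.median(B@n))
for y in (-230,-200,-170,-150):
    q=B[abs(B[:,1]-y)<6]@l; print(y,np.percentile(q,[1,50,99]),np.median(B[abs(B[:,1]-y)<6]@n))
E
python3 barfit.py w1.npz; python3 barfit.py top.npz
```

```text
1854 [ 570.08 -188.4   123.45] [[ 0.03 -1.    0.  ]
 [ 0.88  0.03  0.47]
 [-0.47 -0.01  0.88]] [1230.5   253.4    54.95]
ytip [-141.89 -140.77 -140.6 ] n.P -178.01059047289056
-230 [-566.01 -556.31 -546.63] -178.40515063471514
-200 [-565.47 -556.05 -545.51] -178.2594693499942
-170 [-564.91 -554.99 -545.56] -177.76281236487065
-150 [-563.86 -554.21 -544.5 ] -177.5415610044613
350 [ 569.23 -190.03  123.58] [[-0.03  1.   -0.01]
 [-0.94 -0.03 -0.33]
 [-0.33 -0.    0.94]] [546.26 119.71  52.74]
ytip [-142.2  -141.48 -141.45] n.P -177.1957451704472
-230 [-564.69 -555.9  -544.99] -177.58826889576693
-200 [-563.94 -554.97 -544.9 ] -177.44954641964003
-170 [-563.06 -553.76 -543.03] -177.14143797252552
-150 [-562.52 -554.11 -543.04] -176.70927966991826
```

```bash
python3 plan.py 564.6 -182 132.6 91.6 -30
```

```text
t 2.9833 pos [ 494.1503 -210.195   294.4178] rot deg [150.1667  -0.0074  91.4143] F [-0.3482 -0.4528 -0.073 ] open 1.0010001019696286
turn rows-units [-0.0009  0.0005 -0.0009] shift units after turn [ 1.0487 -0.7696  7.0297] shift units before turn [ 1.0571 -0.7522  7.0304]
```

```bash
python3 -m inch '[[-0.001,0,-0.001,0.53,-0.38,0.5,0],[0,0,0,0.52,-0.38,0.5,0],[0,0,0,0,0,0.9,0],[0,0,0,0,0,0.9,0],[0,0,0,0,0,0.9,0],[0,0,0,0,0,0.9,0],[0,0,0,0,0,0,0]]'
python3 plan.py 564.6 -182 132.6 91.6 -30
python3 - <<'E'
from h import *
f=grab_frame("wrist"); np.savez("w2.npz",px=f["pixels"],W=cloud(f))
E
python3 barfit.py w2.npz
python3 plan.py 564.6 -182 132.6 91.6 -30
```

```text
clock: 3.57
eef_pos: [536.5, -181.3, 182.1]
tcp_rot: [2.62, -0.001, 1.602]
contact_force: [-0.8, 1.2, 0.3]
opening: 0.999
grasp_force: 0.0
t 3.5667 pos [ 536.4638 -181.3436  182.116 ] rot deg [150.1213  -0.0434  91.7981] F [-0.8142  1.2169  0.3203] open 0.9989226712048532
turn rows-units [-0.0007 -0.0008  0.0008] shift units after turn [-0.0577 -0.0167  2.2774] shift units before turn [-0.0631 -0.012   2.2773]
3840 [ 569.75 -186.45  123.38] [[ 0.02 -1.    0.  ]
 [ 0.86  0.02  0.51]
 [-0.51 -0.01  0.86]] [1799.37  357.     49.02]
ytip [-140.39 -139.45 -139.17] n.P -177.9958564407636
-230 [-565.83 -555.71 -545.89] -178.32688422923354
-200 [-564.96 -555.22 -545.49] -178.16714986303123
-170 [-564.57 -554.76 -545.09] -177.87176745731503
-150 [-563.88 -554.37 -544.81] -177.60741855357836
t 3.6167 pos [ 536.0079 -181.4682  183.5396] rot deg [150.0718  -0.0323  91.7897] F [-0.3923 -0.6867  0.0699] open 0.9988401445863719
turn rows-units [-0.0004 -0.0007  0.0008] shift units after turn [-0.0532 -0.0292  2.3359] shift units before turn [-0.0581 -0.0264  2.3358]
```

```bash
python3 -m inch '[[0,0,0,-0.05,-0.01,0.6,0],[0,0,0,0,0,0.6,0],[0,0,0,0,0,0.6,0],[0,0,0,0,0,0.3,0],[0,0,0,0,0,0.2,0],[0,0,0,0,0,0,0.3],[0,0,0,0,0,0,0.5],[0,0,0,0,0,0,0.6]]' 80
python3 -m inch '[[0,0,0,0,0,0,0.7],[0,0,0,0,0,0,0.8],[0,0,0,0,0,0,1],[0,0,0,0,0,0,1],[0,0,0,0,0,0,1],[0,0,0,0,0,0,1]]' 80
python3 plan.py 564.6 -182 132.6 91.6 -30
```

```text
clock: 4.28
eef_pos: [563.8, -183.0, 136.2]
tcp_rot: [2.615, 0.002, 1.6]
contact_force: [0.2, 0.4, 0.2]
opening: 0.6
grasp_force: 0.0
clock: 4.78
eef_pos: [563.6, -182.9, 135.3]
tcp_rot: [2.615, 0.002, 1.6]
contact_force: [1.0, -0.5, 0.9]
opening: -0.001
grasp_force: 0.0
t 4.7833 pos [ 563.5506 -182.8948  135.3393] rot deg [149.8476   0.0906  91.6531] F [ 0.9816 -0.4983  0.9158] open -0.0008610725189657464
turn rows-units [0.0008 0.0003 0.0005] shift units after turn [ 0.0346 -0.0176  0.1164] shift units before turn [ 0.0347 -0.0178  0.1163]
```

```bash
python3 - <<'E'
from h import *
f=grab_frame("wrist"); g=grab_frame("scene"); np.savez("w3.npz",px=f["pixels"],W=cloud(f))
a=f["pixels"][...,::-1]; b=g["pixels"][150:330,180:420,::-1]
cv2.imwrite("pics/w3.png",cv2.vconcat([cv2.resize(a,(480,300)),cv2.resize(b,(400,300))[:, :].copy() if 0 else cv2.copyMakeBorder(cv2.resize(b,(400,300)),0,0,0,80,0)]))
E
python3 barfit.py w3.npz
```

```text
3106 [ 569.18 -161.23  123.15] [[ 0.02 -1.    0.02]
 [ 0.86  0.03  0.51]
 [-0.51  0.    0.86]] [1003.14  319.22   71.81]
ytip [-139.56 -139.38 -139.25] n.P -177.79641168213377
-230 [-560.37 -558.02 -555.08] -178.15409768888486Traceback (most recent call last):
  File "barfit.py", line 9, in <module>
    q=B[abs(B[:,1]-y)<6]@l; print(y,np.percentile(q,[1,50,99]),np.median(B[abs(B[:,1]-y)<6]@n))
                                    ~~~~~~~~~~~~~^^^^^^^^^^^^^
    return _quantile_unchecked(
        a, q, axis, out, overwrite_input, method, keepdims, weights)
    return _ureduce(a,
                    func=_quantile_ureduce_func,
    ...<5 lines>...
                    overwrite_input=overwrite_input,
                    method=method)
    r = func(a, **kwargs)
    result = _quantile(arr,
                       quantiles=q,
    ...<2 lines>...
                       out=out,
                       weights=wgt)
    slices_having_nans = np.isnan(arr[-1, ...])
                                  ~~~^^^^^^^^^
IndexError: index -1 is out of bounds for axis 0 with size 0
```

View pics/w3.png

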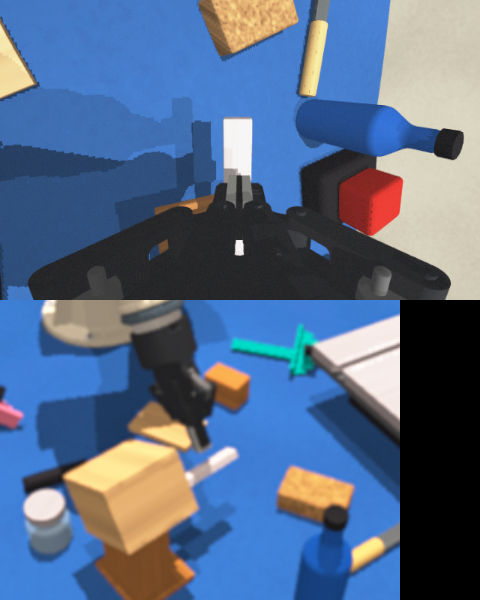

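The picture shows the fingers shut above the bar at (238,185), with the bar untouched and still in its place. I'll measure where the fingertips really are.

Run:
```python
from h import *
from scipy.spatial.transform import Rotation as Ro
np.set_printoptions(precision=1,suppress=True)
s=r.sense();R=Ro.from_euler('xyz',s["tcp_rot"]).as_matrix()
W=np.load("w3.npz")["W"]; L=(W-s["eef_pos"])@R
for v in range(160,345,8): print(v,L[v,318],L[v,310],L[v,326])
print(s["eef_pos"],s["contact_force"],s["wrist_torque"])
```

```text
160 [42.1  0.5 13.8] [42.3 -3.5 12.1] [42.2  4.5 12.8]
168 [38.1  0.5 12.9] [38.2 -3.6 12.7] [38.   4.5 13.4]
176 [33.9  0.4 13.2] [33.5 -3.7 15.1] [33.8  4.5 13.6]
184 [29.7  0.4 13.2] [29.4 -3.7 14.7] [29.8  4.6 13. ]
192 [25.3  0.4 14. ] [25.4 -3.7 13.6] [25.4  4.6 13.7]
200 [21.2  0.4 13.4] [21.2 -3.7 13.2] [20.8  4.6 14.5]
208 [17.   0.4 12.9] [17.  -3.7 12.9] [16.6  4.6 13.9]
216 [12.2  0.4 13.9] [12.6 -3.8 12.8] [12.4  4.7 13.2]
224 [ 7.7  0.4 13.9] [ 8.  -3.8 13.2] [ 7.8  4.7 13.6]
232 [ 3.5  0.4 13. ] [ 3.5 -3.8 13. ] [ 3.1  4.7 14. ]
240 [ 12.3   0.5 -19.1] [ 12.   -3.  -18.4] [ 12.1   3.9 -18.6]
248 [ 11.7   0.5 -26.2] [ 12.3  -2.8 -27.5] [ 12.4   3.7 -27.8]
256 [ 12.3   0.5 -34.9] [ 11.8  -2.6 -34.1] [ 11.9   3.6 -34.1]
264 [ 12.    0.5 -41.1] [ 12.1  -2.4 -41.4] [ 12.2   3.4 -41.6]
272 [  9.8   0.5 -43.1] [ 13.   -2.2 -49. ] [ 12.9   3.3 -49. ]
280 [  6.2   0.5 -42.5] [ 12.7  -2.1 -54.1] [ 13.    3.1 -54.5]
288 [  3.9   0.5 -44.3] [ 12.6  -2.  -58.9] [ 11.    3.1 -56.1]
296 [  0.7   0.5 -44.4] [ 10.1  -2.  -59.3] [  7.    3.2 -54.4]
304 [ -3.3   0.5 -43.6] [  3.8  -2.2 -54.3] [  4.3   3.2 -55. ]
312 [ -7.2   0.5 -43. ] [  0.8  -2.2 -54.4] [  0.5   3.2 -54. ]
320 [-51.8   0.4  13.3] [ -2.2  -2.2 -54.6] [ -2.8   3.3 -53.9]
328 [-56.8   0.4  12.6] [ -5.4  -2.2 -54.7] [ -6.4   3.3 -53.4]
336 [-63.    0.4  13.3] [ -6.8  -2.2 -57.1] [ -6.5   3.2 -57.5]
344 [ 12.    0.6 -83.6] [ 11.9  -1.4 -83.4] [ 12.5   2.5 -84.2]
[ 563.5 -182.9  135.3] [0.4 0.5 0.1] [-0.1  0.3 -0. ]
```

Run:
```python
from h import *
from scipy.spatial.transform import Rotation as Ro
np.set_printoptions(precision=1,suppress=True)
s=r.sense();R=Ro.from_euler('xyz',s["tcp_rot"]).as_matrix()
w=np.load("w3.npz")["W"]; Lw=(w-s["eef_pos"])@R
for v in range(230,244): print(v,Lw[v,318],Lw[v,316])
for n in("scene","top"):
    f=grab_frame(n);W=cloud(f);L=(W-s["eef_pos"])@R
    dark=f["pixels"].max(-1)<110
    m=(abs(L[...,0])<16)&(abs(L[...,1])<25)&(L[...,2]<30)&(L[...,2]>-60)
    print(n,m.sum())
    for lo in range(-60,30,6):
        k=m&(L[...,2]>=lo)&(L[...,2]<lo+6)
        if k.any(): print(lo,k.sum(),L[k].min(0),L[k].max(0),f["pixels"][k].mean(0))
```

```text
230 [ 4.3  0.4 14. ] [ 4.3 -0.6 13.8]
231 [ 3.6  0.4 14.2] [ 4.  -0.6 13.2]
232 [ 3.5  0.4 13. ] [ 3.  -0.6 14.2]
233 [ 12.    0.5 -10. ] [11.6 -0.5 -9.1]
234 [ 12.4   0.5 -12.3] [ 12.3  -0.4 -12.1]
235 [ 12.5   0.5 -13.8] [ 11.9  -0.4 -12.4]
236 [ 12.3   0.5 -14.6] [ 12.4  -0.4 -14.7]
237 [ 11.7   0.5 -14.2] [ 12.2  -0.4 -15.4]
238 [ 12.2   0.5 -16.5] [ 12.   -0.4 -16.1]
239 [ 12.2   0.5 -17.8] [ 12.1  -0.4 -17.5]
240 [ 12.3   0.5 -19.1] [ 12.1  -0.4 -18.7]
241 [ 12.3   0.5 -20.3] [ 12.1  -0.4 -19.8]
242 [ 12.    0.5 -20.6] [ 11.7  -0.4 -19.9]
243 [ 12.1   0.5 -21.9] [ 11.9  -0.4 -21.5]
scene 372
-60 34 [-13.2 -24.3 -60. ] [  7.1  24.3 -54.4] [37.1 36.1 36.4]
-54 23 [-13.8 -21.  -54. ] [ -8.2  16.6 -48.4] [57.2 49.1 43.1]
-48 29 [-12.2  -7.7 -47.7] [  7.3  18.3 -42.2] [88.9 76.7 65.7]
-42 31 [-11.7  -4.6 -41.9] [  5.6  17.  -36.2] [80.4 76.  75.5]
-36 34 [-11.7  -5.4 -35.7] [  6.2  17.8 -30.4] [74.3 72.8 75.2]
-30 31 [-11.7  -5.  -29.8] [  6.3  16.5 -24.1] [71.1 69.4 72.3]
-24 32 [-11.2  -5.3 -23.9] [  6.8  16.4 -18.2] [73.5 72.7 76.3]
-18 28 [-11.8  -4.6 -18. ] [  6.5  14.6 -12.3] 
[... 266 characters left out ...]
 ]
top 66
-60 4 [  5.3  12.4 -58.9] [ 12.2  25.  -55.8] [76.  73.  73.2]
-54 3 [  6.1   9.1 -52.8] [ 11.3  12.7 -49.2] [63.7 61.7 61.3]
-48 1 [  5.9  14.6 -47.4] [  5.9  14.6 -47.4] [47. 45. 47.]
-36 6 [  6.1  -7.4 -33.8] [ 10.5  10.2 -30.6] [70.3 73.7 82.2]
-30 2 [  9.7  -4.1 -29.2] [ 10.1   4.  -27.6] [96.5 96.  98.5]
-24 3 [  6.4   4.4 -23.5] [  9.3   5.9 -20. ] [116.7 111.  106.3]
-18 6 [  6.   -5.2 -17.5] [ 10.5   7.7 -12. ] [141.5 135.5 134.8]
-12 2 [  7.3   0.6 -10.8] [ 9.8  5.2 -9.4] [180.  169.  164.5]
6 13 [  4.2 -11.7   8.7] [14.3  6.7 11.6] [225.6 212.7 210.2]
12 22 [  1.  -12.4  12.1] [14.   7.2 17.7] [219.4 207.7 206.8]
18 4 [ 8.2  6.3 18.3] [15.8  7.2 20.5] [211.8 201.8 205. ]
```

Both cameras put the shut fingertips about 9 mm behind the reported TCP. That is 31 mm less than the stated 22 mm ahead, so I'll use the measured value: open, go 33 mm deeper and close again.

```bash
python3 -m inch '[[0,0,0,0,0,0,0.3],[0,0,0,0,0,0,0.3],[0,0,0,0,0,0,0.3],[0,0,0,0,0,0,0.3],[0,0,0,0,0,0.3,0.3],[0,0,0,0,0,0.4,0.3],[0,0,0,0,0,0.4,0.3],[0,0,0,0,0,0.2,0.3]]' 80
python3 -m inch '[[0,0,0,0,0,0,0.3],[0,0,0,0,0,0,0.5],[0,0,0,0,0,0,0.6],[0,0,0,0,0,0,0.7],[0,0,0,0,0,0,0.8],[0,0,0,0,0,0,1],[0,0,0,0,0,0,1]]' 80
```

```text
clock: 5.65
eef_pos: [580.1, -182.4, 106.4]
tcp_rot: [2.616, 0.001, 1.6]
contact_force: [0.6, 0.0, -0.3]
opening: 0.701
grasp_force: 0.0
clock: 6.23
eef_pos: [579.7, -182.5, 107.4]
tcp_rot: [2.615, 0.002, 1.599]
contact_force: [-2.1, 0.1, 1.8]
opening: 0.209
grasp_force: 79.6
```

```bash
python3 -m inch '[[0,0,0,0,0,-0.04,1],[0,0,0,0.2,-0.02,-0.04,1],[0,0,0,0.3,0,0,1],[0,0,0,0.4,0,0,1],[0,0,0,0.4,0,0,1],[0,0,0,0,0,0,1]]' 90
python3 -m inch '[[0,0,0,0.4,0,0,1],[0,0,0,0.5,0,0,1],[0,0,0,0.5,0,0,1],[0,0,0,0.5,0,0,1],[0,0,0,0.5,0,0,1],[0,0,0,0.5,0,0,1],[0,0,0,0.5,0,0,1],[0,0,0,0,0,0,1]]' 90
python3 - <<'E'
from h import *
f=grab_frame("wrist"); g=grab_frame("scene"); np.savez("w4.npz",px=f["pixels"],W=cloud(f))
cv2.imwrite("pics/w4.png",cv2.vconcat([cv2.resize(f["pixels"],(480,300)),cv2.resize(g["pixels"],(480,300))])[...,::-1])
print(r.sense()["wrist_torque"])
E
```

```text
clock: 6.73
eef_pos: [576.6, -147.3, 108.0]
tcp_rot: [2.617, -0.0, 1.602]
contact_force: [-0.1, -0.3, -2.5]
opening: 0.202
grasp_force: 90.7
clock: 7.4
eef_pos: [574.3, -62.6, 108.0]
tcp_rot: [2.617, 0.001, 1.602]
contact_force: [-0.1, 0.8, -3.7]
opening: 0.208
grasp_force: 90.6
[ 0.24532844  0.51925155 -0.02880133]
```

View pics/w4.png

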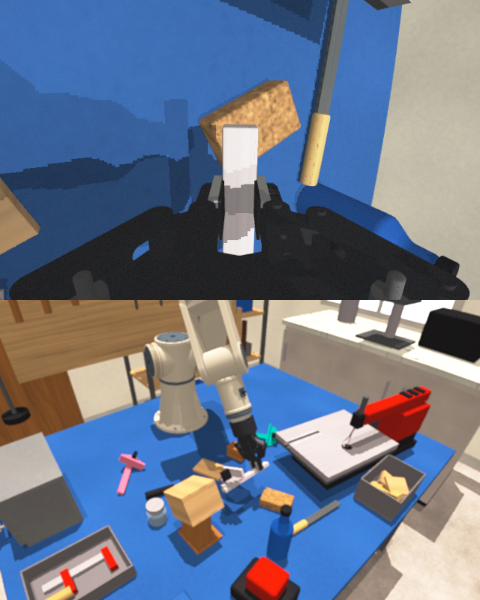

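Both views show the gauge held by its bar, clear of the pocket: the bar is between the pads at (240,180) in the wrist view, and the head is free. Next I check how the bar sits in the grip and plan the set-down.

```bash
cat > grip.py <<'E'
import sys; from h import *; from scipy.spatial.transform import Rotation as Ro
np.set_printoptions(precision=2,suppress=True)
s=r.sense();R=Ro.from_euler('xyz',s["tcp_rot"]).as_matrix()
L=(np.load(sys.argv[1])["W"]-s["eef_pos"])@R
m=(L[...,0]>16)&(L[...,0]<60)&(abs(L[...,1])<12)&(abs(L[...,2]+19)<9); B=L[m]
p=np.linalg.lstsq(np.c_[B,np.ones(len(B))][:,[0,1,3]],B[:,2],rcond=None)[0]; print(len(B),"z=a x+b y+c",p,"x max",np.percentile(B[:,0],99.5))
for x in (22,30,38): q=B[abs(B[:,0]-x)<3][:,1]; print(x,np.percentile(q,[1,50,99]))
E
python3 grip.py w4.npz; python3 plan.py 505 -25 108 91.6 0
```

```text
3267 z=a x+b y+c [  0.03   0.   -19.28] x max 44.84699374905452
22 [-9.73  0.19 10.05]
30 [-9.54  0.18 10.27]
38 [-9.39  0.6  10.19]
t 7.5 pos [574.8936 -64.2001 108.3531] rot deg [149.8694   0.087   91.7614] F [-0.2501  0.0045 -3.2981] open 0.20101973136570353
turn rows-units [0.1674 0.0002 0.001 ] shift units after turn [ 1.6455 -2.7509  0.0141] shift units before turn [ 1.6532 -2.381  -1.3685]
```

```bash
python3 -m inch '[[0,0,0,0.2,-0.4,-0.2,1],[0.0335,0,0,0.2,-0.4,-0.2,1],[0.0335,0,0,0.2,-0.4,0,1],[0.0335,0,0,0.2,-0.4,0,1],[0.0335,0,0,0.2,-0.4,0,1],[0.0335,0,0,0.2,-0.4,0,1],[0,0,0,0.2,-0.2,0,1],[0,0,0,0,0,0,1]]' 90
python3 - <<'E'
from h import *
f=grab_frame("wrist"); np.savez("w5.npz",px=f["pixels"],W=cloud(f))
E
python3 grip.py w5.npz
python3 plan.py 505 -25 -7 91.6 0
```

```text
clock: 8.17
eef_pos: [522.8, -27.9, 94.7]
tcp_rot: [3.022, -0.021, 1.614]
contact_force: [-0.4, 0.1, -4.3]
opening: 0.201
grasp_force: 90.5
3142 z=a x+b y+c [  0.03   0.   -19.66] x max 43.57076673445601
22 [-8.53  1.32 11.16]
30 [-8.37  1.32 11.43]
38 [-8.24  1.72 11.27]
t 8.2167 pos [522.1985 -28.2011  94.5096] rot deg [173.1595  -1.183   92.4794] F [-0.2446 -0.0685 -3.3769] open 0.19771530345972782
turn rows-units [ 0.038  -0.0069  0.0045] shift units after turn [ 0.1472 -0.6841  4.0604] shift units before turn [ 0.0738 -1.1608  3.9527]
```

```bash
python3 -m inch '[[0.019,-0.003,0.002,0,-0.2,0.3,1],[0.019,-0.004,0.002,0,-0.2,0.4,1],[0,0,0,0,-0.15,0.5,1],[0,0,0,0,-0.1,0.5,1],[0,0,0,0,0,0.5,1],[0,0,0,0,0,0.4,1],[0,0,0,0,0,0,1]]' 90
python3 - <<'E'
from h import *
np.set_printoptions(precision=3,suppress=True)
f=grab_frame("wrist"); W=cloud(f); np.savez("w6.npz",px=f["pixels"],W=W)
s=r.sense();L=W-s["eef_pos"]
m=(L[...,1]>16)&(L[...,1]<50)&(abs(L[...,0])<9)&(abs(L[...,2]-19)<9);B=L[m]
print(len(B),"world z=ax+by+c",np.linalg.lstsq(np.c_[B[:,:2],np.ones(len(B))],B[:,2],rcond=None)[0])
m=(abs(W[...,2])<6)&(W[...,1]>-20)&(W[...,1]<80)&(W[...,0]>430)&(W[...,0]<580);B=W[m]
print(len(B),"bench z=ax+by+c",np.linalg.lstsq(np.c_[B[:,:2]-[505,25],np.ones(len(B))],B[:,2],rcond=None)[0])
E
python3 plan.py 505 -25 -7 91.6 0
```

```text
clock: 8.8
eef_pos: [505.9, -29.0, 27.5]
tcp_rot: [-3.138, 0.001, 1.599]
contact_force: [-0.4, -0.2, -2.8]
opening: 0.203
grasp_force: 90.5
2795 world z=ax+by+c [-0.003 -0.034 18.657]
50044 bench z=ax+by+c [0.    0.    0.582]
t 8.85 pos [506.5264 -29.0087  28.4072] rot deg [-179.8104    0.0514   91.6403] F [-0.1953 -0.1413 -2.6686] open 0.20727897786363542
turn rows-units [-0.0011  0.0003  0.0002] shift units after turn [ 0.162  -0.0566  1.4163] shift units before turn [ 0.1633 -0.0518  1.4163]
```

```bash
python3 -m inch '[[0,0.0108,0,0,0,0.3,1],[0,0,0,0,0,0.3,1],[0,0,0,0,0,0.3,1],[0,0,0,0,0,0.2,1],[0,0,0,0,0,0.1,1],[0,0,0,0,0,0,1]]' 90
python3 -m inch '[[0,0,0,0,0,0.04,1],[0,0,0,0,0,0.04,1],[0,0,0,0,0,0,1]]' 90
```

```text
clock: 9.35
eef_pos: [507.2, -28.1, -1.2]
tcp_rot: [-3.138, -0.032, 1.6]
contact_force: [-0.5, -0.4, -2.9]
opening: 0.203
grasp_force: 90.6
clock: 9.6
eef_pos: [507.6, -28.0, -2.6]
tcp_rot: [-3.139, -0.032, 1.6]
contact_force: [-0.9, 0.6, -1.5]
opening: 0.204
grasp_force: 90.8
```

```bash
python3 -m inch '[[0,0,0,0,0,0.04,1],[0,0,0,0,0,0.04,1],[0,0,0,0,0,0,1]]' 90
python3 -m inch '[[0,0,0,0,0,0.04,1],[0,0,0,0,0,0,1]]' 90
```

```text
clock: 9.85
eef_pos: [507.6, -27.9, -4.6]
tcp_rot: [-3.139, -0.032, 1.6]
contact_force: [-0.4, 3.3, 0.9]
opening: 0.201
grasp_force: 91.1
clock: 10.02
eef_pos: [507.8, -27.9, -5.2]
tcp_rot: [-3.139, -0.032, 1.6]
contact_force: [-1.9, 3.6, 7.2]
opening: 0.208
grasp_force: 94.4
```

```bash
python3 -m inch '[[0,0,0,0,0,0,0.75],[0,0,0,0,0,0,0.7],[0,0,0,0,0,0,0.5],[0,0,0,0,0,0,0.3],[0,0,0,0,0,-0.3,0.2],[0,-0.01,0,0,0,-0.7,0.2],[0,0,0,0,0,-1,0.2],[0,0,0,0,0,-1,0.2]]' 80
python3 -m inch '[[0,0,0,-0.6,0,-1,0.2],[0,0,0,-0.6,0,-1,0.2],[0,0,0,-0.6,0,-1,0.2],[0,0,0,-0.6,0,-0.5,0.2],[0,0,0,-0.6,0,0,0.2],[0,0,0,-0.6,0,0,0.2],[0,0,0,0,0,0,0.2]]'
python3 - <<'E'
from h import *
np.set_printoptions(precision=2,suppress=True)
f=grab_frame("wrist"); W=cloud(f); np.savez("w7.npz",px=f["pixels"],W=W)
g=grab_frame("scene")
cv2.imwrite("pics/w7.png",cv2.vconcat([cv2.resize(f["pixels"],(480,300)),cv2.resize(g["pixels"],(480,300))])[...,::-1])
E
```

```text
clock: 10.68
eef_pos: [507.1, -28.7, 70.1]
tcp_rot: [-3.137, -0.001, 1.6]
contact_force: [0.1, 0.7, 0.7]
opening: 0.802
grasp_force: 0.0
clock: 11.27
eef_pos: [510.9, -121.0, 157.7]
tcp_rot: [-3.141, 0.0, 1.598]
contact_force: [0.6, 0.4, -0.0]
opening: 0.799
grasp_force: 0.0
```

View pics/w7.png

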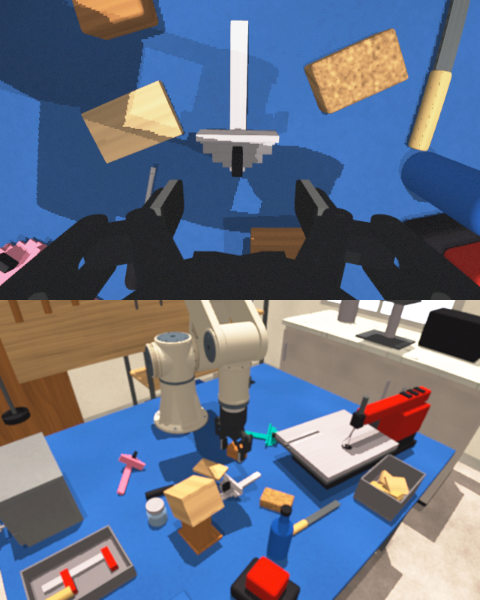

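The gauge stands upright on its bar, with the bar at columns 231–247 and rows 20–130 of the top half, the fence at row 135 and the black fin at (237,160). Next I fit the bar, the fence and the fin.

Run:
```python
from h import *
np.set_printoptions(precision=2,suppress=True)
d=np.load("w7.npz");W=d["W"];px=d["px"].astype(int);X,Y,Z=[W[...,i] for i in range(3)]
near=(abs(X-508)<60)&(Y>-190)&(Y<60)
B=W[near&(abs(X-508)<18)&(Z>7)&(Z<17)&(Y>-80)]
p=np.polyfit(B[:,1],B[:,0],1);print("bar",len(B),p,"yaw",90-np.degrees(np.arctan(p[0])),"ymax",np.percentile(B[:,1],[98,99.7]),"z",np.median(B[:,2]))
for y in(-60,-30,0): q=B[abs(B[:,1]-y)<5];print(y,np.percentile(q[:,0],[2,50,98]),np.median(q[:,2]))
F=W[near&(Z>46)&(Z<57)&(px.min(-1)>90)];print("fence",len(F),F.min(0),F.max(0),np.median(F,0));pf=np.polyfit(F[:,0],F[:,1],1);print("fence slope yaw",90+np.degrees(np.arctan(pf[0])))
K=W[near&(Z>50)&(Z<66)&(px.max(-1)<75)];print("fin",len(K),np.percentile(K,[2,50,98],axis=0))
print(r.sense()["eef_pos"])
```

```text
bar 2575 [ -0.01 507.84] yaw 90.85541983881366 ymax [12.49 14.03] z 12.541646085845002
-60 [499.32 508.22 518.  ] 12.636546743030692
-30 [498.73 508.3  517.83] 12.506464110615326
0 [498.16 508.27 517.71] 12.465007714062892
fence 1255 [ 464.53 -116.44   46.04] [ 554.2  -107.31   55.47] [ 509.06 -111.16   53.28]
fence slope yaw 90.63456929676424
fin 519 [[ 503.94 -153.06   51.41]
 [ 509.55 -138.03   59.31]
 [ 515.18 -125.96   60.72]]
[ 510.36 -119.11  156.96]
```

```bash
python3 plan.py 509.7 -140 23.5 90.85 0
```

```text
t 11.3667 pos [ 510.3628 -119.1051  156.9601] rot deg [-179.8493   -0.0602   91.5795] F [-0.4681  0.9602 -0.5862] open 0.7938805185168359
turn rows-units [-0.0008 -0.0003  0.0041] shift units after turn [-0.8353 -0.0389  5.3384] shift units before turn [-0.8404 -0.0355  5.3376]
```

```bash
python3 -m inch '[[0,0,0.004,-0.4,-0.02,0.3,0.4],[0,0,0,-0.4,-0.02,0.7,0.4],[0,0,0,0,0,0.8,0.4],[0,0,0,0,0,0.8,0.4],[0,0,0,0,0,0.8,0.4],[0,0,0,0,0,0.6,0.4],[0,0,0,0,0,0,0.4]]' 60
python3 -m inch '[[0,0,0,0,0,0.4,0.4],[0,0,0,0,0,0.4,0.4],[0,0,0,0,0,0.3,0.4],[0,0,0,0,0,0.2,0.4],[0,0,0,0,0,0,0.4]]' 60
python3 plan.py 509.7 -140 23.5 90.85 0
```

```text
clock: 11.95
eef_pos: [507.3, -138.0, 53.4]
tcp_rot: [-3.133, -0.002, 1.587]
contact_force: [-0.2, 0.0, -0.6]
opening: 0.599
grasp_force: 0.0
clock: 12.37
eef_pos: [509.2, -138.6, 23.3]
tcp_rot: [-3.138, -0.001, 1.587]
contact_force: [-0.9, 0.0, -0.0]
opening: 0.603
grasp_force: 0.0
t 12.3667 pos [ 509.186  -138.6418   23.3069] rot deg [-179.7804   -0.0706   90.9394] F [-0.9383  0.0248 -0.0402] open 0.6027236065771463
turn rows-units [-0.0012 -0.0004  0.0005] shift units after turn [-0.0546  0.0198 -0.0077] shift units before turn [-0.0546  0.0196 -0.0079]
```

```bash
python3 -m inch '[[0,0,0,0,0,0,0.6],[0,0,0,0,0,0,0.7],[0,0,0,0,0,0,0.8],[0,0,0,0,0,0,0.9],[0,0,0,0,0,0,1],[0,0,0,0,0,0,1],[0,0,0,0,0,0,1]]' 90
python3 -m inch '[[0,0,0,0,0,-0.2,1],[0,0,0,0,0,-0.5,1],[0,0,0,0,0,-0.7,1],[0,0,0,0,0,-0.8,1],[0,0,0,0,0,-0.9,1],[0,0,0,0,0,-0.9,1],[0,0,0,0,0,-0.4,1],[0,0,0,0,0,0,1]]' 90
python3 -m inch '[[0,0,0.0195,0,0,0,1],[0,0,0.0195,0,0,0,1],[0,0,0.0195,0,0,0,1],[0,0,0,0.4,0,0,1],[0,0,0,0.5,0,0,1],[0,0,0,0,0,0,1],[0,0,0,0,0,0,1]]' 90
python3 - <<'E'
from h import *
f=grab_frame("wrist"); W=cloud(f); np.savez("w8.npz",px=f["pixels"],W=W); cv2.imwrite("pics/w8.png",f["pixels"][...,::-1])
s=r.sense();print(s["eef_pos"],s["tcp_rot"])
E
```

```text
clock: 12.95
eef_pos: [510.1, -138.9, 24.8]
tcp_rot: [-3.14, -0.001, 1.587]
contact_force: [-0.8, 0.7, 6.8]
opening: 0.123
grasp_force: 88.1
clock: 13.62
eef_pos: [511.3, -139.3, 136.3]
tcp_rot: [3.141, 0.0, 1.587]
contact_force: [1.0, 0.1, -3.6]
opening: 0.126
grasp_force: 88.1
clock: 14.2
eef_pos: [513.5, -115.5, 133.5]
tcp_rot: [-3.138, -0.001, 1.406]
contact_force: [0.4, 0.3, -3.8]
opening: 0.126
grasp_force: 87.9
[ 513.57213376 -115.97930611  133.73362264] [-3.13807853e+00 -3.63982451e-04  1.40577445e+00]
```

View pics/w8.png

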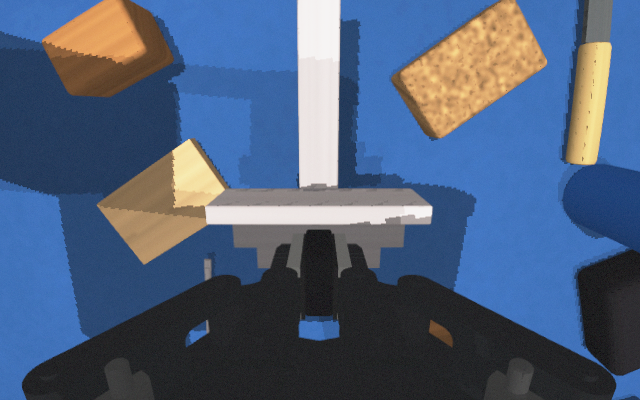

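The wrist view shows the fin gripped at (320,270), the fence at row 210 and the bar running straight up columns 300–340. The slot is out of this view, so I'll refine the slot and bar lines from the two fixed cameras.

```bash
cat > slot.py <<'E'
from h import *; from scipy.spatial.transform import Rotation as Ro
np.set_printoptions(precision=2,suppress=True)
def rob(t,q):
    k=np.ones(len(t),bool)
    for _ in range(6):
        p=np.polyfit(t[k],q[k],1);e=abs(q-np.polyval(p,t));k=e<max(1.0,2*np.median(e))
    return p,k.sum(),e[k].std()
for n in("top","scene"):
    f=grab_frame(n);Wn=cloud(f);np.savez(n+"2.npz",px=f["pixels"],W=Wn)
    d=np.load(n+".npz");W=d["W"];X,Y,Z=[W[...,i] for i in range(3)]
    ax=0 if n=="top" else None
    tb=(abs(Z-121)<7)&(X>430)&(X<800)&(Y>90)&(Y<420)
    print(n,"table z",np.median(Z[tb]))
    # front edge: bin by x, take min y
    fe=[];
    for x in np.arange(490,720,3.):
        k=tb&(abs(X-x)<1.5)
        if k.sum()>5: fe.append([x,np.percentile(Y[k],1)])
    fe=np.array(fe);p,c,e=rob(fe[:,0],fe[:,1]);print(" front y=",p,c,e,"angle",-np.degrees(np.arctan(p[0])))
    ne=[]
    for y in np.arange(130,350,3.):
        k=tb&(abs(Y-y)<1.5)
        if k.sum()>5: ne.append([y,np.percentile(X[k],1)])
    ne=np.array(ne);q,c,e=rob(ne[:,0],ne[:,1]);print(" near side x=",q,c,e,"angle",np.degrees(np.arctan(q[0])))
    fl=(Z>94)&(Z<108)&(X>528)&(X<578)&(Y>122)&(Y<255);P=W[fl];q,c,e=rob(P[:,1],P[:,0]);print(" floor pts x=",q,c,e,"angle",np.degrees(np.arctan(q[0])),"z",np.median(P[:,2]))
    # held bar
    X,Y,Z=[Wn[...,i] for i in range(3)]
    k=(Z>108)&(Z<140)&(X>480)&(X<570)&(Y>-70)&(Y<70);P=Wn[k]
    if len(P)>40:
        q,c,e=rob(P[:,1],P[:,0]);print(" held bar x=",q,c,e,"angle",np.degrees(np.arctan(q[0])),"tip y",np.percentile(P[:,1],[97,99.5]),"z",np.median(P[:,2]),"n",len(P))
s=r.sense();R=Ro.from_euler('xyz',s["tcp_rot"]).as_matrix();W=np.load("w8.npz")["W"]
k=(abs(W[...,2]-122)<12);L=((W-s["eef_pos"])@R);k&=(abs(L[...,1])<14)&(L[...,0]>36)&(L[...,0]<160);P=W[k]
q,c,e=rob(P[:,1],P[:,0]);pz=np.polyfit(P[:,1],P[:,2],1)
print("wrist held bar x=",q,c,e,"angle",np.degrees(np.arctan(q[0])),"z slope",pz,"tool pos",s["eef_pos"],"yaw off",90-np.degrees(s["tcp_rot"][2]),"tool yrange",np.percentile(L[k][:,1],[1,50,99]))
E
python3 slot.py
```

```text
top table z 120.48388433466732
 front y= [ -0.16 203.83] 55 0.5877741635545686 angle 9.278601687007747
 near side x= [  0.18 446.76] 61 0.40752976469593344 angle 10.10900702431612
 floor pts x= [  0.18 516.8 ] 234 1.6359184631605648 angle 10.471210183881052 z 100.50557243360925
 held bar x= [  0.15 529.45] 259 3.022090509407124 angle 8.408585403172886 tip y [30.48 32.98] z 120.9829204130067 n 261
scene table z 121.44576275065754
 front y= [ -0.18 212.49] 52 0.7923994827363399 angle 10.399020555244755
 near side x= [  0.18 452.1 ] 54 1.0760810465936073 angle 10.217631439949251
 floor pts x= [  0.18 506.33] 31 0.28285474084500817 angle 10.002632375795548 z 105.75054325471535
 held bar x= [  0.16 540.91] 206 1.5261448160130637 angle 8.983259187489647 tip y [28.6  33.21] z 121.44053774734095 n 299
wrist held bar x= [  0.15 532.35] 7142 2.8707897551161454 angle 8.726181934167997 z slope [ -0.   121.07] tool pos [ 513.64 -116.54  133.99] yaw off 9.529476445970175 tool yrange [-10.17  -0.42   9.53]
```

```bash
python3 plan.py 506.8 -56 126.5 79.8 0
cat > bar.py <<'E'
import sys; from h import *; from scipy.spatial.transform import Rotation as Ro
np.set_printoptions(precision=3,suppress=True)
f=grab_frame("wrist");W=cloud(f);s=r.sense();R=Ro.from_euler('xyz',s["tcp_rot"]).as_matrix()
L=((W-s["eef_pos"])@R);b=[]
for x in range(45,100,3):
    k=(abs(L[...,0]-x)<1.5)&(abs(L[...,1])<16)&(abs(W[...,2]-s["eef_pos"][2]+12)<8)
    if k.sum()>30: P=L[k]; b.append([x,(P[:,1].min()+P[:,1].max())/2,np.median(P[:,1]),np.median(W[k][:,2]),np.ptp(P[:,1])])
b=np.array(b);print("tool-frame y mid:",np.polyfit(b[:,0],b[:,1],1),np.polyfit(b[:,0],b[:,2],1),"top z:",np.polyfit(b[:,0],b[:,3],1),b[:,0].max(),b[:,4].mean());print(s["eef_pos"],np.degrees(s["tcp_rot"]),s["contact_force"])
E
python3 bar.py
```

```text
t 14.35 pos [ 513.6392 -116.5391  133.9863] rot deg [-179.8232   -0.018    80.4705] F [ 0.3391 -0.4246 -4.157 ] open 0.1253944940472574
turn rows-units [-0.001  -0.0001  0.0037] shift units after turn [ 2.3348 -0.6981  0.2995] shift units before turn [ 2.3428 -0.6698  0.3023]
tool-frame y mid: [-0.    -0.028] [0.    0.004] top z: [ -0.004 121.961] 99.0 19.7524972928715
[ 513.712 -116.703  134.075] [-179.834   -0.018   80.445] [-0.787 -0.811 -3.368]
```

```bash
python3 -m inch '[[0,0,0.0037,0.2,-0.2,0,1],[0,0,0,0.5,-0.3,0.1,1],[0,0,0,0.5,-0.2,0.1,1],[0,0,0,0.6,0,0.1,1],[0,0,0,0.4,0,0.02,1],[0,0,0,0.1,0,0,1],[0,0,0,0,0,0,1]]' 90
cat > rel.py <<'E'
from h import *
np.set_printoptions(precision=2,suppress=True)
f=grab_frame("top");g=f["pixels"].astype(float);W=cloud(f)
fl=200/np.tan(np.radians(f["vertical_fov"])/2);K=np.array([[fl,0,f["cx"]],[0,fl,f["cy"]],[0,0,1]]);T=np.array(f["cam_to_world"])
def toz(u,v,z):
    p=cv2.undistortPoints(np.array([[[u,v]]],float),K,np.array(f["dist"],float))[0,0]
    d=T[:3,:3]@[p[0],p[1],1];t=(z-T[2,3])/d[2];return T[:3,3]+t*d
red=g[...,0]; gray=g.mean(-1)
def cross(pr,lev,a,b): # subpixel crossing from a to b
    st=1 if b>a else -1
    for v in range(a,b,st):
        if (pr[v]-lev)*(pr[v+st]-lev)<=0 and pr[v]!=pr[v+st]: return v+st*(lev-pr[v])/(pr[v+st]-pr[v])
def rob(t,q):
    k=np.ones(len(t),bool)
    for _ in range(8):
        p=np.polyfit(t[k],q[k],1);e=abs(q-np.polyval(p,t));k=e<max(.6,2.5*np.median(e))
    return p,k.sum(),e[k].std()
# bar
A=[]
for u in range(256,330):
    vs=[v for v in range(150,200) if np.isfinite(W[v,u,2]) and 105<W[v,u,2]<130 and 480<W[v,u,0]<560]
    if len(vs)<4: continue
    c=int(np.median(vs));lev=(red[c-1:c+2,u].mean()+red[c-12:c-8,u].mean())/2
    lo=cross(red[:,u],lev,c,c-12);lev2=(red[c-1:c+2,u].mean()+red[c+9:c+12,u].mean())/2;hi=cross(red[:,u],lev2,c,c+12)
    if lo and hi: m=toz(u,(lo+hi)/2,113.5);A.append([m[1],m[0],hi-lo])
A=np.array(A);k=abs(A[:,2]-np.median(A[:,2]))<.8;pb=rob(A[k,0],A[k,1]);print("bar",pb,"n",len(A),"w",np.median(A[:,2]),"y",A[k,0].min(),A[k,0].max(),"ang",np.degrees(np.arctan(pb[0][0])))
# slot gap: dark centroid across column
G=[]
for u in range(200,250):
    v0=np.polyval([ (176.5-167)/(248-197.),0],u-197)+167
    a=int(v0)-7;pr=gray[a:a+15,u];d=np.clip(np.median(pr)-8-pr,0,None)
    if d.sum()>10: m=toz(u,a+(d*np.arange(15)).sum()/d.sum(),120);G.append([m[1],m[0]])
G=np.array(G);pg=rob(G[:,0],G[:,1]);print("gap",pg,"ang",np.degrees(np.arctan(pg[0][0])))
for y in (116,180,250): print(y,"bar-gap dx",np.polyval(pb[0],y)-np.polyval(pg[0],y))
z=g[125:215,170:390].astype(np.uint8)[...,::-1];cv2.imwrite("pics/rel.png",cv2.resize(z,None,fx=3.6,fy=3.6,interpolation=cv2.INTER_CUBIC))
s=r.sense();print(s["eef_pos"],np.degrees(s["tcp_rot"]))
E
python3 rel.py; python3 bar.py
```

```text
clock: 14.98
eef_pos: [506.7, -55.9, 126.3]
tcp_rot: [-3.139, -0.0, 1.394]
contact_force: [0.0, 0.1, -3.7]
opening: 0.125
grasp_force: 87.9
bar (array([  0.19, 513.58]), np.int64(23), np.float64(0.12500609315549466)) n 30 w 8.941619669064224 y -16.462641278025707 93.11022245689685 ang 10.662596241574533
gap (array([  0.18, 515.77]), np.int64(49), np.float64(0.07783668480291743)) ang 10.069600771951896
116 bar-gap dx -0.950511522818374
180 bar-gap dx -0.26595869573372966
250 bar-gap dx 0.4827709588904554
[506.76 -56.55 126.33] [-179.85   -0.01   79.83]
tool-frame y mid: [-0.001 -0.026] [ 0.    -0.111] top z: [ -0.002 114.111] 99.0 19.757630042638066
[506.705 -56.978 126.327] [-179.846   -0.009   79.787] [-0.508  0.601 -3.796]
```

View pics/rel.png

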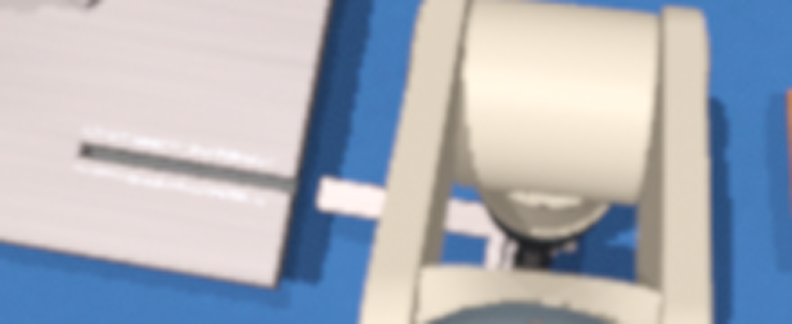

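The enlarged top view shows the bar at (320–380,195) in line with the slot, whose mouth is at (295,185). The tip is about 22 mm short of the table edge. I'll advance gently and watch the force.

```bash
python3 -m inch '[[0,0,0,0.2,0,0.02,1],[0,0,0,0.2,0,0,1],[0,0,0,0.2,0,0,1],[0,0,0,0.15,0,0,1],[0,0,0,0.1,0,0,1],[0,0,0,0,0,0,1]]' 90
python3 -m inch '[[0,0,0,0.1,0,0,1],[0,0,0,0.1,0,0,1],[0,0,0,0.1,0,0,1],[0,0,0,0.1,0,0,1],[0,0,0,0,0,0,1]]' 90
python3 plan.py 516.6 -0 125.5 79.9 0
```

```text
clock: 15.58
eef_pos: [510.6, -35.7, 125.8]
tcp_rot: [-3.139, -0.0, 1.392]
contact_force: [0.1, 0.2, -3.4]
opening: 0.127
grasp_force: 87.9
clock: 16.0
eef_pos: [512.3, -25.9, 125.8]
tcp_rot: [-3.139, -0.0, 1.392]
contact_force: [-0.9, -0.7, -3.8]
opening: 0.119
grasp_force: 87.9
t 16.0 pos [512.2994 -25.9173 125.7689] rot deg [-179.8417   -0.0268   79.7541] F [-0.8556 -0.7007 -3.8271] open 0.11913692307251862
turn rows-units [-0.0009 -0.0001 -0.0008] shift units after turn [ 1.0508 -0.0124  0.0108] shift units before turn [ 1.0508 -0.0151  0.0113]
```

```bash
python3 -m inch '[[0,0,0,0.1,0,0,1],[0,0,0,0.1,0,0,1],[0,0,0,0.1,0,0,1],[0,0,0,0,0,0,1]]' 90|sed -n 1,4p
python3 -m inch '[[0,0,0,0.1,0,0,1],[0,0,0,0.1,0,0,1],[0,0,0,0.1,0,0,1],[0,0,0,0,0,0,1]]' 90|sed -n 1,4p
python3 -c "
from h import *
print(r.sense()['wrist_torque'])"
```

```text
clock: 16.33
eef_pos: [513.7, -18.5, 125.8]
tcp_rot: [-3.139, -0.0, 1.392]
contact_force: [-0.1, -1.1, -3.6]
clock: 16.67
eef_pos: [515.0, -11.1, 125.8]
tcp_rot: [-3.139, -0.001, 1.392]
contact_force: [0.6, 0.4, -2.5]
[-0.17623503  0.05173289 -0.00349064]
```

```bash
python3 -m inch '[[0,0,0,0.15,0,0,1],[0,0,0,0.2,0,0,1],[0,0,0,0.2,0,0,1],[0,0,0,0.1,0,0,1],[0,0,0,0,0,0,1]]' 90|sed -n 1,4p
python3 -m inch '[[0,0,0,0.15,0,0,1],[0,0,0,0.2,0,0,1],[0,0,0,0.2,0,0,1],[0,0,0,0.1,0,0,1],[0,0,0,0,0,0,1]]' 90|sed -n 1,4p
python3 -c "
from h import *
print(r.sense()['wrist_torque'])"
```

```text
clock: 17.08
eef_pos: [517.9, 5.1, 125.8]
tcp_rot: [-3.139, -0.001, 1.392]
contact_force: [-0.4, -0.7, -3.8]
clock: 17.5
eef_pos: [520.8, 21.0, 125.8]
tcp_rot: [-3.139, -0.0, 1.392]
contact_force: [-0.5, -0.7, -3.2]
[-0.18810354  0.03399782  0.00451702]
```

```bash
python3 -m inch '[[0,0,0,0.15,0,0,1],[0,0,0,0.2,0,0,1],[0,0,0,0.2,0,0,1],[0,0,0,0.2,0,0,1],[0,0,0,0.1,0,0,1],[0,0,0,0,0,0,1]]' 90|sed -n 1,4p
python3 -m inch '[[0,0,0,0.15,0,0,1],[0,0,0,0.2,0,0,1],[0,0,0,0.2,0,0,1],[0,0,0,0.2,0,0,1],[0,0,0,0.1,0,0,1],[0,0,0,0,0,0,1]]' 90|sed -n 1,4p
python3 -c "
from h import *
print(r.sense()['wrist_torque'])"
```

```text
clock: 18.0
eef_pos: [524.6, 42.0, 125.8]
tcp_rot: [-3.139, -0.001, 1.392]
contact_force: [-0.4, 0.7, -4.0]
clock: 18.5
eef_pos: [528.4, 62.9, 125.8]
tcp_rot: [-3.139, -0.0, 1.392]
contact_force: [-1.2, -0.2, -3.7]
[-0.12313013 -0.0013203  -0.03304262]
```

```bash
python3 -m inch '[[0,0,0,0.15,0,0,1],[0,0,0,0.2,0,0,1],[0,0,0,0.2,0,0,1],[0,0,0,0.1,0,0,1],[0,0,0,0,0,0,1]]' 90|sed -n 1,4p
python3 -m inch '[[0,0,0,0.15,0,0,1],[0,0,0,0.2,0,0,1],[0,0,0,0.15,0,0,1],[0,0,0,0.1,0,0,1],[0,0,0,0,0,0,1]]' 90|sed -n 1,4p
python3 -c "
from h import *
print(r.sense()['wrist_torque'])"
```

```text
clock: 18.92
eef_pos: [531.3, 78.8, 125.8]
tcp_rot: [-3.139, -0.001, 1.392]
contact_force: [0.2, 0.1, -3.3]
clock: 19.33
eef_pos: [534.0, 93.6, 125.8]
tcp_rot: [-3.139, -0.001, 1.392]
contact_force: [0.3, -0.1, -3.2]
[-0.12450758  0.03142988  0.0361759 ]
```

```bash
python3 -m inch '[[0,0,0,0.1,0,0.02,1],[0,0,0,0.1,0,0.02,1],[0,0,0,0,0,0,1]]' 90|sed -n 1,4p
python3 -m inch '[[0,0,0,0.1,0,0,1],[0,0,0,0.1,0,0,1],[0,0,0,0.1,0,0,1],[0,0,0,0,0,0,1]]' 90|sed -n 1,4p
python3 -m inch '[[0,0,0,0.05,0,0,1],[0,0,0,0.05,0,0,1],[0,0,0,0,0,0,1]]' 90|sed -n 1,4p
```

```text
clock: 19.58
eef_pos: [534.8, 98.2, 124.9]
tcp_rot: [-3.139, -0.0, 1.392]
contact_force: [-0.2, 0.4, -2.4]
clock: 19.92
eef_pos: [536.2, 105.8, 124.8]
tcp_rot: [-3.139, -0.001, 1.392]
contact_force: [0.5, -0.8, -2.8]
clock: 20.17
eef_pos: [536.5, 108.0, 124.8]
tcp_rot: [-3.139, -0.0, 1.392]
contact_force: [0.2, 1.0, -2.6]
```

```bash
python3 -m inch '[[0,0,0,0.04,0,0,1],[0,0,0,0.04,0,0,1],[0,0,0,0,0,0,1]]' 90|sed -n 1,4p
python3 -m inch '[[0,0,0,0.04,0,0,1],[0,0,0,0,0,0,1]]' 90|sed -n 1,4p
```

```text
clock: 20.42
eef_pos: [536.9, 109.9, 124.8]
tcp_rot: [-3.139, -0.0, 1.392]
contact_force: [-0.1, 0.2, -2.8]
clock: 20.58
eef_pos: [537.0, 110.8, 124.8]
tcp_rot: [-3.139, -0.0, 1.392]
contact_force: [0.4, -0.3, -2.3]
```

```bash
python3 -m inch '[[0,0,0,0.04,0,0,1],[0,0,0,0,0,0,1]]' 90|sed -n 1,4p
```

```text
clock: 20.75
eef_pos: [537.1, 111.3, 124.8]
tcp_rot: [-3.139, 0.0, 1.392]
contact_force: [-0.7, -3.6, -0.5]
```

```bash
python3 -m inch '[[0,0,0,0,0,0.02,1],[0,0,0,0,0,0,1]]' 90|sed -n 1,4p
python3 -m inch '[[0,0,0,0.02,0,0,1],[0,0,0,0,0,0,1]]' 90|sed -n 1,4p
```

```text
clock: 20.92
eef_pos: [537.1, 111.3, 124.8]
tcp_rot: [-3.139, 0.0, 1.392]
contact_force: [-2.3, -5.0, 5.0]
clock: 21.08
eef_pos: [537.1, 111.3, 124.8]
tcp_rot: [-3.139, 0.001, 1.392]
contact_force: [-2.8, -7.4, 5.1]
```

```bash
python3 -m inch '[[0,0,0,0,0,0,0.8],[0,0,0,0,0,0,0.7],[0,0,0,0,0,0,0.5],[0,0,0,0,0,0,0.4],[0,0,0,0,0,0,0.4],[0,0,0,0,0,-0.2,0.4],[0,0,0,0,0,-0.4,0.4],[0,0,0,0,0,-0.7,0.4]]' 
python3 -m inch '[[0,0,0,0,0,-1,0.4],[0,0,0,0,0,-1,0.4],[0,0,0,-0.8,0,-0.8,0.4],[0,0,0,-0.8,0,-0.8,0.4],[0,0,0,-0.8,0,-0.5,0.4],[0,0,0,-0.8,0,0,0.4],[0,0,0,0,0,0,0.4]]'|sed -n 1,4p
python3 - <<'E'
from h import *
f=grab_frame("wrist");g=grab_frame("top");np.savez("w9.npz",px=f["pixels"],W=cloud(f))
cv2.imwrite("pics/w9.png",cv2.vconcat([cv2.resize(f["pixels"],(480,300)),cv2.resize(g["pixels"],(480,300))])[...,::-1])
E
```

```text
clock: 21.75
eef_pos: [536.4, 112.0, 156.4]
tcp_rot: [-3.136, 0.001, 1.392]
contact_force: [0.1, 0.3, 0.8]
opening: 0.6
grasp_force: 0.0
clock: 22.33
eef_pos: [523.4, 30.9, 261.4]
tcp_rot: [-3.142, 0.0, 1.39]
contact_force: [0.2, -0.0, 0.5]
```

View pics/w9.png

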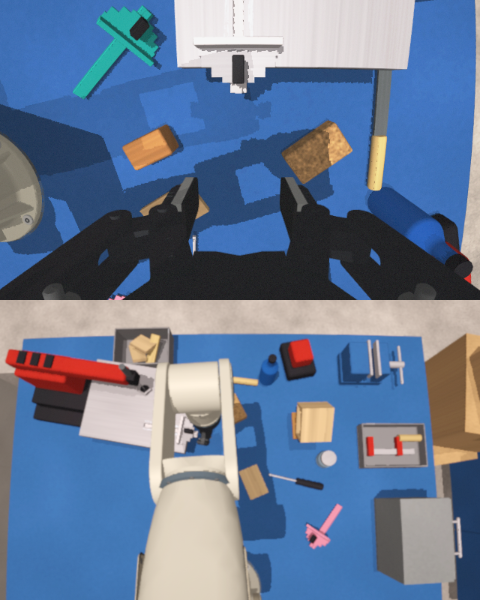

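The gauge sits in the table with the fence square across the front edge at (238,43) and the fin at (238,68); nothing else has moved. I'll check the fin position in numbers, then hand in.

Run:
```python
from h import *
np.set_printoptions(precision=1,suppress=True)
d=np.load("w9.npz");W=d["W"];px=d["px"].astype(int);X,Y,Z=[W[...,i] for i in range(3)]
n=(abs(X-537)<60)&(Y>60)&(Y<180)
K=W[n&(Z>148)&(Z<168)&(px.max(-1)<75)];print("fin",np.percentile(K,[2,50,98],axis=0))
F=W[n&(Z>144)&(Z<158)&(px.min(-1)>90)];print("fence",np.median(F,0),90+np.degrees(np.arctan(np.polyfit(F[:,0],F[:,1],1)[0])))
k=(abs(X-537)<25)&(Z>105)&(Z<126)&(Y<130)&(Y>90);print("table edge y near",np.percentile(Y[(abs(Z-120)<5)&(X>585)&(X<600)&(Y>80)],1))
T=(abs(Z-120)<6)&(Y>80)&(X>585)&(X<700)
e=np.array([[x,np.percentile(Y[T&(abs(X-x)<1.5)],1)] for x in range(590,690,4)]);p=np.polyfit(e[:,0],e[:,1],1);print("edge at 537",np.polyval(p,537))
```

```text
fin [[530.6  97.1 157.9]
 [537.3 109.6 159.5]
 [543.7 122.2 160.9]]
fence [541.1 136.7 153.4] 79.90596130928282
table edge y near 104.80379679156977
edge at 537 114.9325518408281
```

```bash
python3 -c "
from h import *
print(r.sign_off())"
```

```text
the job is handed in; nothing more can be done
None
```

The mitre gauge is home in the saw's T-slot: its bar is on the slot floor with the tip against the closed end. I set it down upright on the bench and regripped it by the fin on the way, then released it and handed the job in at about 22 s, with nothing else on the bench seen to have moved.

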